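# Reset the binding punch's side guide and margin dial

## Task

Set the binding punch up for the next batch of booklets: pull up the spring pin on the side guide and turn it into its rest notch, let go so that it stays up by itself, slide the guide to the blue marker, then turn the pin back so that it drops fully home in the hole there. Set the margin dial to two dots. Leave the other things on the desk where they are.

Things in the scene. Friction and masses are not known exactly. Their poses are not given: they have to be found in the camera images.
- punch: Cream and dark grey desk binding punch, fixed, 330 deep, 460 wide, 200 high. x points from the operator into the machine, y to the operator's left, z up. Origin on its underside below the centre line of its index rail; all offsets are in this frame, in mm. Paper table top z 55. Punch head from x 135 on, top z 125; comb opener and folded-back U handle rise to z 197 from x 180 on.
- rail_start (a point): Middle of the first index hole, at rail-top height (x 0, y +110, z 75). The aluminium index rail runs along y at x 0, 36 wide, top z 75, with four 13 mm holes at y +110, +55, +5 and -45. Axes as the punch's.
- guide (a joint): How far (m) the side guide is slid from its first hole to the operator's right (punch -y): in the holes it stands at 0, 0.055, 0.105, 0.155. Starts at 0, locked by the pin. Range -0.006 to 0.163. Pin up: slides against 2.5 N friction, stays where left. A dark carriage 60 x 60 mm, top z 92, with an aluminium fence (10 thick, top z 94) running from it over the table towards the punch head.
- guide_tab (a point): Point in the orange finger tab on the guide's fence, by which the guide can be gripped and slid. Tab 30 mm long in punch x, 12 thick in y, from z 88 to z 118; this point at z 108, at x +85, y -22 mm from the pin's axis. Axes as the punch's.
- pin_grip (a point): Centre of the red T-handle of the guide's spring pin, on the pin's vertical axis over the carriage's middle. A bar 64 mm long, 14 thick, 20 high; centre at z 134 with the pin home, rising as it is pulled. Site x lies along the bar, z up; with the pin home the bar lies along punch x. Below it, round the shaft, a steel sleeve 34 across, from z 92 to z 122.
- pin_lift (a joint): How far (m) the pin is pulled up. 0: fully home, tip 11 mm deep in the rail's hole. 0.022: upper stop. The spring pulls it down with 6 N at home, 15 N at the top. It can turn only when pulled up by over 15.5 mm (pull to 17 to 20). In its rest notch it stands at 0.0125, tip clear of the rail. Turned back where there is no hole, it rides on the rail at 0.011 and drops into the next hole met.
- pin_turn (a joint): Turn (rad) of the pin with its T-handle, growing clockwise seen from above. 0: home; it drops only within about 0.15 of it. 1.31 (75 degrees): rest notch, which takes it from about 1.17 to the stop at 1.40. Between them the sleeve's rim holds it at a lift of 15.5 mm, so to turn it back it must first be raised 3 mm or more out of the rest notch.
- marker_blue: Blue marker clipped to the front lip of the paper table (punch x -45), a plate 24 x 26 mm, top z 58, bent down over the lip; fixed. Its middle has exactly the punch y of its index hole: one of the three at y +55, +5, -45. The pin drops in if the guide is within about 4 mm. Origin in the middle of its underside, axes as the punch's.
- marker_red: Red marker of the same shape at another of these three holes. Fixed.
- marker_yellow: Yellow marker of the same shape at the remaining hole. Fixed.
- dial (a joint): Margin dial, turn (rad), growing clockwise seen from above. Five detents 25 degrees apart: one dot at 0, two dots at 0.436, three at 0.873, four at 1.309, five at 1.745. Starts at three, four or five dots. The ball detent takes about 0.1 N m to leave and snaps the dial into the nearest position.
- dial_grip (a point): Point in the dial's bar grip, on its vertical axis, z 115, at punch x 45, y -185 on the dark right cheek (top z 85). Black disc 54 mm across (top z 93); bar 56 long, 13 thick, top z 125, white line on its pointing half. The line points 50 degrees left of punch +x at one dot, along +x at three; groups of 1 to 5 white dots stand round it. The point turns with the dial; at one dot its axes are the punch's.
- stamp_black: Bystander: black round hand stamp with a knob handle, 48 mm across, 84 high, in front of the punch. Loose. Origin under its centre.
- ink_stamp_green: Bystander: green and black self-inking stamp, 62 x 42 mm, 80 high, right of the punch. Loose. Origin under its centre.
- stapler: Bystander: red and dark stapler, 150 x 36 mm, 58 high, right of the punch. Loose. Origin under its centre.
- booklet_stack: Bystander: stack of booklets, 210 x 148 mm, 30 high, left of the punch. Loose. Origin under its centre.
- binding_comb: Bystander: black plastic binding comb, 200 mm long, 14 high, in front of the punch. Loose. Origin under its centre.
- ink_pad: Bystander: red and steel ink pad tin, 112 x 72 mm, 20 high, in front of the punch to the left. Loose. Origin under its centre.

How it is judged:
By the outcome, as a careful person would: the job done as asked, in the order asked, and still so for the second after the job is handed in, with the robot touching nothing.
It also fails if it takes over 70 s, if anything falls off the work surface, if the arm or the gripper's body presses on something with over 40 N, if the wrist force passes 120 N, or if a joint passes its speed limit or range.

## Robot

A 6-joint arm with a two-finger parallel gripper is mounted at the origin on the work surface. World frame = base frame: x ahead of the robot, y to its left, z up, the work surface at z = 0. Lengths are in m, angles in degrees, forces in N, time in s.
With the tool pointing down it reaches from about 0.325 to 0.775 m from the base axis. Payload 9.3 kg.
Tool frame: the origin (TCP) lies on the centre line of the jaws, within the pads' length; the fingertips stand 19 mm ahead of it and the grasp point (between the pads) is the TCP; z points along the fingers, x is the direction in which the jaws open and shut, and the axes are right-handed (so a half turn about z gives the same grasp; the last joint's range is limited). The gripper opens to 85 mm and grips with 20 to 120 N. Pads are 22 mm wide; open, the fingers measure 114 mm over their backs; the gripper's body (76 mm by 85 mm) begins 54 mm behind the grasp point. The pads swing forward as they close: fully open they stand 13 mm farther back than shut.
Start: joints at [-81.051, 14.817, 1.232, 76.415, 0, 81.257], TCP at [0.167, -0.524, 0.25] pointing down, gripper open.
Joint ranges: [-174.27, 174.27], [-52.1, 104.24], [-59.71, 78.15], [-110.17, 111.67], [-87.03, 83.33], [-180, 180]. Speed limits (degrees/s): [127.2, 127.2, 159.86, 180, 180, 180].

## Interface

Orientations are given as [roll, pitch, yaw] about the fixed x, y, z axes, in that order (R = Rz(yaw) Ry(pitch) Rx(roll)).
In Python, from station import arm, snapshot, job gives the robot as it stands. The module is installed in compiled form; this text tells all that it offers.
- The arm moves only by the tool send_rows, never from a script. Its argument "series" is a list of rows, each a list of 3 entries, a list of its own where there are three numbers: the shift along the tool's x, y, z scaled (see below), then the turn, a rotation vector about the tool's x, y, z scaled (see below), then the opening, from 0 (shut) to 1 (fully open). In form: [[[x, y, z], [rx, ry, rz], fingers], ...]. A call has 1 to 10 rows; each row shifts and turns the pose as measured when the row begins, along the tool's axes as they then stand; what a row does not reach is not made up. The controller multiplies each number of a shift by 0.05 m and each number of a turn by 4 degrees. A row lasts 1/10 s, in which the tool goes at most 50 mm and 8.59 degrees, less where a joint would pass 70% of its speed; a pose out of reach is approached as far as the arm can. A call with a number of a shift or a turn outside -1 to 1 is refused whole. A call with a gripper value outside its range is refused whole. The fingers move at their own pace and stop on an object; "grip_force" is the grip in N (left out, the last holds). Time passes only in rows, so rows that do not move let the fingers close. It gives the time, the measured TCP pose, the force and the opening at its end, in the units of the state.
- arm.read_state(): the state, without advancing time (a new reading comes with each control period).
- snapshot(name): name is "scene" or "top" or "wrist"; returns a dict with "color" (480x640x3 uint8, blue, green, red), "K" (3x3 intrinsics, pixels), "rvec" (rotation vector, rad) and "tvec" (3), from world to camera coordinates, as OpenCV has them. Camera axes: x right, y down, z forward; pixel columns grow to the right and rows downward; lengths in m; the calibration is good to about 2 mm. A picture is of the moment at which its call begins. There is no depth.
- job.hand_in(): hands the job in, once; it reports no verdict.
The state is a dict: "time_s": time; "q": joint angles; "qd": joint speeds; "tau": joint torques, N m; "tool_pos": TCP position; "tcp_rot": TCP orientation; "wrist_force": force on the tool from outside, world axes, zero at the start; "torque": the same for the moment, N m; "opening": opening from 0.0 (shut) to 1.0 (fully open).
Only numpy, scipy, OpenCV 4.12 (cv2) and the standard library are available. Lean on these libraries where they do the work, as an engineer would, in place of code of your own. Each camera call takes 0.05 s, during which the arm holds its last target. There are 200 camera calls.

## Working session

There is one attempt and no reset: what is moved stays moved. The work goes in short steps, Python scripts to look and compute and a tool call to move; the robot and the scene stay as the last step left them, time stands still between calls to the robot, and variables do not carry over. Pictures are saved under pics/ and viewed, about 8 in all and at most 12, crops included, and the job is handed in when it is done.

Besides the shell and the picture viewer there is one more tool, called after ">>>" as name([rows], argument=value, ...), one row to a line, values as JSON. send_rows: Moves the arm, as the interface text tells. Its arguments: {"type":"object","properties":{"series":{"type":"array","items":{"type":"array"}},"grip_force":{"type":"number"}},"required":["series"]}

```bash
mkdir -p pics; cat > h.py <<'E'
import numpy as np, cv2
from station import arm, snapshot, job
def cam(s):
    R=cv2.Rodrigues(np.array(s["rvec"],float))[0]; t=np.array(s["tvec"],float).ravel(); return np.array(s["K"]),R,t
def ray(s,uv,z):
    K,R,t=cam(s); c=-R.T@t; d=R.T@np.linalg.inv(K)@np.array([uv[0],uv[1],1.]); return c+d*(z-c[2])/d[2]
def proj(s,p):
    K,R,t=cam(s); q=K@(R@np.array(p)+t); return q[:2]/q[2]
def tri(obs):
    A=np.zeros((3,3));b=np.zeros(3)
    for s,uv in obs:
        K,R,t=cam(s); c=-R.T@t; d=R.T@np.linalg.inv(K)@np.array([uv[0],uv[1],1.]); d/=np.linalg.norm(d)
        P=np.eye(3)-np.outer(d,d); A+=P;b+=P@c
    return np.linalg.solve(A,b)
E
python3 - <<'E'
from h import *
import pickle
S={}
for n in("scene","top"):
    S[n]=snapshot(n); cv2.imwrite(f"pics/{n}0.png",S[n]["color"]); K,R,t=cam(S[n]); print(n,-R.T@t,R[2],K[0,0])
pickle.dump(S,open("s0.pkl","wb"))
print(arm.read_state())
E
```

```text
scene [ 1.19608857 -0.62703714  0.93918588] [-0.53364248  0.53532211 -0.65471821] 536.7457497557524
top [0.29756889 0.04303546 1.19795361] [ 0.19212997 -0.00717265 -0.98134328] 566.3580873318468
{'time_s': 0.1, 'q': array([-8.10500627e+01,  1.48472593e+01,  1.19322618e+00,  7.64159827e+01,
        5.40959240e-04,  8.12567470e+01]), 'qd': array([-0.05527823, -0.02097631, -0.0323156 , -0.03368507,  0.02292446,
        0.0638233 ]), 'tau': array([ 4.39539188e-03, -5.56692624e+01,  3.45069087e+01,  1.16246939e-02,
       -1.56663609e-04,  1.61441523e-05]), 'tool_pos': array([ 0.16711727, -0.52374636,  0.24972319]), 'tcp_rot': array([-1.79988822e+02,  6.91200458e-02, -7.23068032e+01]), 'wrist_force': array([ 0.55924347, -0.51281747, -0.007688  ]), 'torque': array([ 0.00401977,  0.00078767, -0.01561119]), 'opening': 0.9979843332331525}
```

View pics/top0.png

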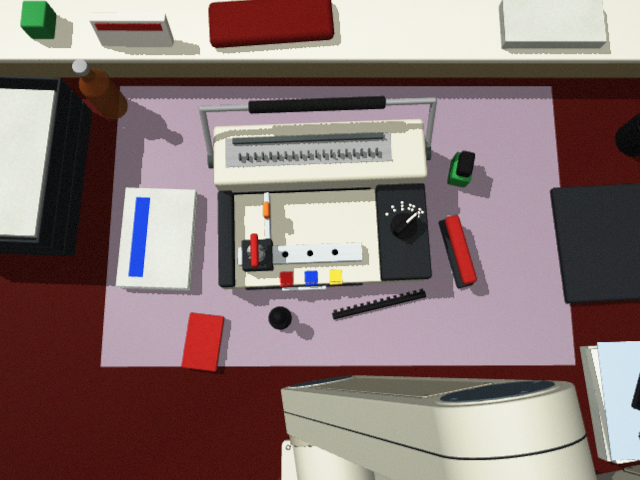

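View pics/scene0.png

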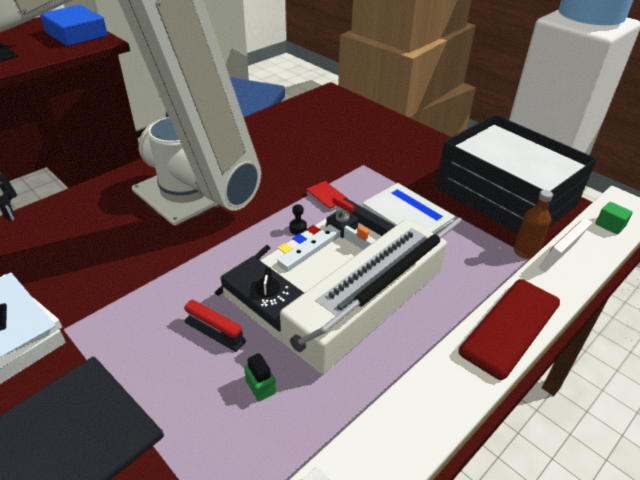

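Top view: red T-handle about (254,248), orange tab (266,210), markers red (287,278), blue (311,278), yellow (335,277), and dial (407,220) with its line to the upper right. The blue marker is the middle one. Next I measure these with masks.

```bash
python3 - <<'E'
from h import *
import pickle
S=pickle.load(open("s0.pkl","rb"))
def blobs(im,lo,hi,roi,mn=15):
    h=cv2.cvtColor(im,cv2.COLOR_BGR2HSV); m=cv2.inRange(h,np.array(lo),np.array(hi)); 
    x0,y0,x1,y1=roi; k=np.zeros_like(m); k[y0:y1,x0:x1]=m[y0:y1,x0:x1]
    n,l,st,c=cv2.connectedComponentsWithStats(k); return [(c[i].round(1),st[i].tolist()) for i in range(1,n) if st[i,4]>=mn]
T=S["top"];C=S["scene"]
R={"top":(235,185,350,295),"scene":(265,185,390,270)}
for n in R:
  for col,lo,hi in(("red",(0,150,60),(5,255,255)),("orange",(7,150,100),(18,255,255)),("yel",(22,130,100),(35,255,255)),("blue",(110,130,80),(130,255,255))):
    print(n,col,blobs(S[n]["color"],lo,hi,R[n]))
print(blobs(T["color"],(0,0,170),(180,60,255),(380,190,430,250),3))
w=np.hstack([cv2.resize(T["color"][185:295,230:440],None,fx=3.8,fy=3.8,interpolation=cv2.INTER_CUBIC)])
cv2.imwrite("pics/crop1.png",w)
cv2.imwrite("pics/crop2.png",cv2.resize(C["color"][180:320,215:395],None,fx=4,fy=4,interpolation=cv2.INTER_CUBIC))
E
```

```text
top red [(array([254. , 250.2]), [250, 234, 9, 33, 234]), (array([285.8, 278.8]), [280, 272, 13, 15, 172])]
top orange [(array([266.1, 209.6]), [263, 202, 7, 16, 100])]
top yel [(array([335.5, 276.9]), [330, 270, 13, 15, 178])]
top blue [(array([310.7, 278. ]), [305, 271, 13, 15, 177])]
scene red [(array([302.1, 196.3]), [265, 185, 89, 33, 1515]), (array([313.1, 229.5]), [306, 226, 14, 8, 51])]
scene orange [(array([362.2, 232.5]), [357, 226, 12, 14, 117])]
scene yel [(array([284.6, 247.5]), [278, 243, 14, 10, 77])]
scene blue [(array([299. , 237.9]), [293, 233, 13, 10, 79])]
[(array([401.5, 202. ]), [401, 201, 2, 3, 6]), (array([392. , 206.3]), [391, 205, 3, 3, 7]), (array([401.5, 205.5]), [401, 205, 2, 2, 4]), (array([411.6, 206.3]), [409, 204, 6, 7, 18]), (array([408.4, 208.2]), [408, 207, 2, 3, 5]), (array([394. , 209.7]), [393, 209, 3, 3, 7]), (array([402. , 208.7]), [401, 208, 3, 3, 7]), (array([419.5, 208.5]), [419, 208, 2, 2, 4]), (array([418.5, 212. ]), [418, 211, 2, 3, 6]), (array([422. , 211.5]), [421, 211, 3, 2, 6]), (array([386.5, 213.5]), [386, 213, 2, 2, 4]), (array([411.1, 217.3]), [406, 213, 11, 10, 28])]
```

View pics/crop1.png

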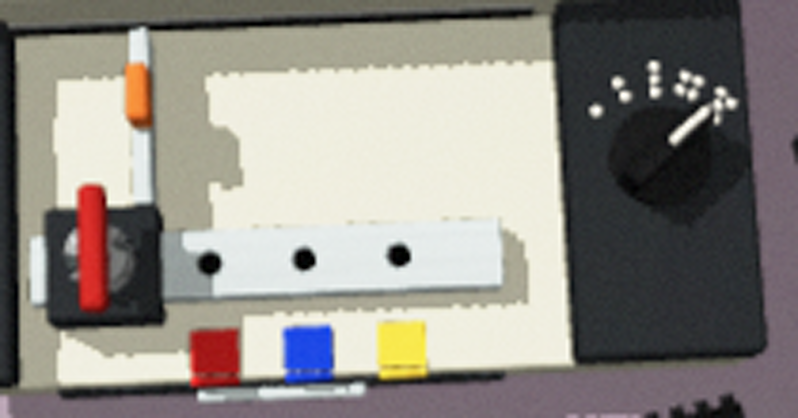

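```bash
python3 - <<'E'
from h import *
import pickle
S=pickle.load(open("s0.pkl","rb"));T=S["top"];C=S["scene"]
f=3.8
g=cv2.cvtColor(T["color"],cv2.COLOR_BGR2GRAY)
H=[]
for u,v in((285,254.2),(310,253.4),(335,252.1)):
    x,y=int(round(u)),int(round(v)); p=255-g[y-4:y+5,x-4:x+5].astype(float); p-=p.min()+ .4*np.ptp(p); p[p<0]=0
    yy,xx=np.mgrid[y-4:y+5,x-4:x+5]; q=((p*xx).sum()/p.sum(),(p*yy).sum()/p.sum()); H.append(ray(T,q,.075)); print(q,H[-1])
H=np.array(H); print(np.diff(H,axis=0)*1000)
d=H[0]-H[2]; yaw=np.degrees(np.arctan2(-d[0],d[1])); ey=d[:2]/np.linalg.norm(d[:2]); ex=np.array([ey[1],-ey[0]])
O=H[:,:2].mean(0)-ey*.005; print("yaw",yaw,"O",O)
def P(x,y,z=0): return np.r_[O+ex*x/1e3+ey*y/1e3,z/1e3]
for n,p in dict(pin=(0,110,144),tab=(85,88,118),dial=(45,-185,115),mb=(-45,5,58),mr=(-45,55,58)).items(): print(n,P(*p),proj(T,P(*p)),proj(C,P(*p)))
print("tab tri",tri([(T,(266.1,209.6)),(C,(362.2,232.5))]), "pin top", ray(T,(254,250.2),.144),"blue tri",tri([(T,(310.7,278)),(C,(299,237.9))]))
print("r",[np.hypot(*P(*p)[:2]) for p in((0,110),(0,5),(85,88),(45,-185))])
E
```

```text
(np.float64(284.5944309208573), np.float64(254.0002374873835)) [0.48244906 0.10954184 0.075     ]
(np.float64(309.6894359529285), np.float64(252.85520086568374)) [0.48465024 0.05916717 0.075     ]
(np.float64(334.62300194931777), np.float64(251.82865497076025)) [0.48661381 0.00904952 0.075     ]
[[  2.20118331 -50.37467064   0.        ]
 [  1.96356316 -50.11765489   0.        ]]
yaw 2.373175452911392 O [0.48477808 0.05425713]
pin [0.48022321 0.16416279 0.144     ] [253.50660714 249.29948693] [343.52879405 200.09823556]
tab [0.56606128 0.14570133 0.118     ] [265.26237853 208.395954  ] [363.39744327 227.71810458]
dial [ 0.53739994 -0.12872084  0.115     ] [405.28295327 222.7017688 ] [267.56039988 277.94511451]
mb [0.43960963 0.05738949 0.058     ] [310.67842925 276.20197454] [300.7738357  237.82130215]
mr [0.43753924 0.1073466  0.058     ] [285.96750147 277.29000518] [314.62036999 228.74727442]
tab tri [0.56623098 0.14439462 0.10415373] pin top [0.47849754 0.16319937 0.144     ] blue tri [0.43554056 0.05651383 0.05585764]
r [np.float64(0.5075073900974632), np.float64(0.48818028309304), np.float64(0.5845119751190055), np.float64(0.5526008957250771)]
```

View pics/crop2.png

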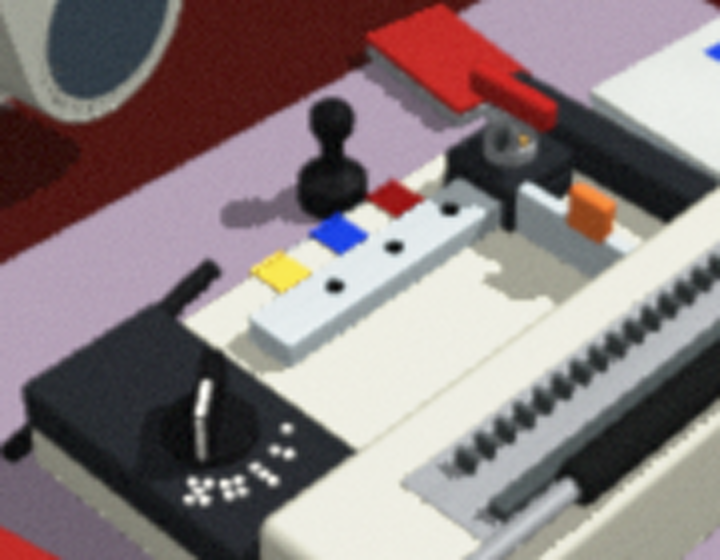

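Crop shows: dial line at the five-dot group, pin home over the first hole, blue = middle hole (y +5 → slide 0.105). The hole spacing comes out at 50.3 mm and the tab agrees with its predicted place to 1.5 mm, so the frame is good. Now a planner that prints rows.

```bash
cat >> h.py <<'E'
from scipy.spatial.transform import Rotation as Ro
O=np.array([.48478,.05426]); YAW=2.37
ey=np.array([-np.sin(np.radians(YAW)),np.cos(np.radians(YAW))]); ex=np.array([ey[1],-ey[0]])
def P(x,y,z): return np.r_[O+ex*x/1e3+ey*y/1e3,z/1e3]
def plan(p1,yaw1,n,fing,dirn=0,p0=None,yaw0=None):
    "rows to go from measured (or given) pose to p1/yaw1 in n rows, tool kept down"
    st=arm.read_state(); e=st["tcp_rot"]
    p0=st["tool_pos"] if p0 is None else np.array(p0); R=Ro.from_euler("xyz",e,degrees=True)
    if yaw0 is not None: R=Ro.from_euler("xyz",[180,0,yaw0],degrees=True)
    yaw0=e[2] if yaw0 is None else yaw0
    dy=(yaw1-yaw0+180)%360-180
    if dirn and np.sign(dy)!=dirn: dy+=360*dirn
    rows=[]
    for i in range(n):
        R1=Ro.from_euler("xyz",[180,0,yaw0+dy*(i+1)/n],degrees=True)
        s=R.inv().apply((np.array(p1)-p0)/n)/.05; r=np.degrees((R.inv()*R1).as_rotvec())/4
        rows.append([[round(float(v),2)+0. for v in s],[round(float(v),2)+0. for v in r],fing]); R=R1
    for i in range(0,n,10): print(str(rows[i:i+10]).replace(" ",""))
def st():
    s=arm.read_state(); print(round(s["time_s"],2),s["tool_pos"].round(4),s["tcp_rot"].round(2),s["wrist_force"].round(1),s["torque"].round(2),round(s["opening"],3),s["q"].round(1))
E
python3 - <<'E'
from h import *
st(); plan(np.r_[.450,.157,.30],92.4,42,1,+1)
E
```

```text
0.1 [ 0.1671 -0.5237  0.2497] [-1.7999e+02  7.0000e-02 -7.2310e+01] [ 0.6 -0.5 -0. ] [ 0.    0.   -0.02] 0.998 [-81.1  14.8   1.2  76.4   0.   81.3]
[[[-0.27,-0.23,-0.02],[0.0,0.02,-0.98],1],[[-0.25,-0.24,-0.02],[0.0,0.0,-0.98],1],[[-0.23,-0.26,-0.02],[0.0,0.0,-0.98],1],[[-0.22,-0.28,-0.02],[0.0,0.0,-0.98],1],[[-0.2,-0.29,-0.02],[0.0,0.0,-0.98],1],[[-0.18,-0.3,-0.02],[0.0,0.0,-0.98],1],[[-0.16,-0.31,-0.02],[0.0,0.0,-0.98],1],[[-0.13,-0.32,-0.02],[0.0,0.0,-0.98],1],[[-0.11,-0.33,-0.02],[0.0,0.0,-0.98],1],[[-0.09,-0.34,-0.02],[0.0,0.0,-0.98],1]]
[[[-0.06,-0.35,-0.02],[0.0,0.0,-0.98],1],[[-0.04,-0.35,-0.02],[0.0,0.0,-0.98],1],[[-0.02,-0.35,-0.02],[0.0,0.0,-0.98],1],[[0.01,-0.35,-0.02],[0.0,0.0,-0.98],1],[[0.03,-0.35,-0.02],[0.0,0.0,-0.98],1],[[0.06,-0.35,-0.02],[0.0,0.0,-0.98],1],[[0.08,-0.34,-0.02],[0.0,0.0,-0.98],1],[[0.1,-0.34,-0.02],[0.0,0.0,-0.98],1],[[0.12,-0.33,-0.02],[0.0,0.0,-0.98],1],[[0.15,-0.32,-0.02],[0.0,0.0,-0.98],1]]
[[[0.17,-0.31,-0.02],[0.0,0.0,-0.98],1],[[0.19,-0.3,-0.02],[0.0,0.0,-0.98],1],[[0.21,-0.28,-0.02],[0.0,0.0,-0.98],1],[[0.23,-0.27,-0.02],[0.0,0.0,-0.98],1],[[0.25,-0.25,-0.02],[0.0,0.0,-0.98],1],[[0.26,-0.23,-0.02],[0.0,0.0,-0.98],1],[[0.28,-0.22,-0.02],[0.0,0.0,-0.98],1],[[0.29,-0.2,-0.02],[0.0,0.0,-0.98],1],[[0.3,-0.18,-0.02],[0.0,0.0,-0.98],1],[[0.32,-0.15,-0.02],[0.0,0.0,-0.98],1]]
[[[0.33,-0.13,-0.02],[0.0,0.0,-0.98],1],[[0.33,-0.11,-0.02],[0.0,0.0,-0.98],1],[[0.34,-0.09,-0.02],[0.0,0.0,-0.98],1],[[0.35,-0.06,-0.02],[0.0,0.0,-0.98],1],[[0.35,-0.04,-0.02],[0.0,0.0,-0.98],1],[[0.35,-0.02,-0.02],[0.0,0.0,-0.98],1],[[0.35,0.01,-0.02],[0.0,0.0,-0.98],1],[[0.35,0.03,-0.02],[0.0,0.0,-0.98],1],[[0.35,0.06,-0.02],[0.0,0.0,-0.98],1],[[0.34,0.08,-0.02],[0.0,0.0,-0.98],1]]
[[[0.34,0.1,-0.02],[0.0,0.0,-0.98],1],[[0.33,0.13,-0.02],[0.0,0.0,-0.98],1]]
```

>>> send_rows([
  [[-0.27,-0.23,-0.02],[0,0,-1],1],
  [[-0.25,-0.24,-0.02],[0,0,-1],1],
  [[-0.23,-0.26,-0.02],[0,0,-1],1],
  [[-0.22,-0.28,-0.02],[0,0,-1],1],
  [[-0.2,-0.29,-0.02],[0,0,-1],1],
  [[-0.18,-0.3,-0.02],[0,0,-1],1],
  [[-0.16,-0.31,-0.02],[0,0,-1],1],
  [[-0.13,-0.32,-0.02],[0,0,-1],1],
  [[-0.11,-0.33,-0.02],[0,0,-1],1],
  [[-0.09,-0.34,-0.02],[0,0,-1],1],
])

```text
time_s: 1.1
tool_pos: [0.2316, -0.3548, 0.2564]
tcp_rot: [-179.6, 0.4, -30.9]
wrist_force: [-0.5, 0.2, -0.2]
opening: 0.999
```

>>> send_rows([
  [[-0.06,-0.35,-0.02],[0,0,-1],1],
  [[-0.04,-0.35,-0.02],[0,0,-1],1],
  [[-0.02,-0.35,-0.02],[0,0,-1],1],
  [[0.01,-0.35,-0.02],[0,0,-1],1],
  [[0.03,-0.35,-0.02],[0,0,-1],1],
  [[0.06,-0.35,-0.02],[0,0,-1],1],
  [[0.08,-0.34,-0.02],[0,0,-1],1],
  [[0.1,-0.34,-0.02],[0,0,-1],1],
  [[0.12,-0.33,-0.02],[0,0,-1],1],
  [[0.15,-0.32,-0.02],[0,0,-1],1],
])

```text
time_s: 2.1
tool_pos: [0.2905, -0.1801, 0.2665]
tcp_rot: [-179.2, 0.1, 10.7]
wrist_force: [0.5, -0.2, -0.2]
opening: 1.0
```

>>> send_rows([
  [[0.17,-0.31,-0.02],[0,0,-1],1],
  [[0.19,-0.3,-0.02],[0,0,-1],1],
  [[0.21,-0.28,-0.02],[0,0,-1],1],
  [[0.23,-0.27,-0.02],[0,0,-1],1],
  [[0.25,-0.25,-0.02],[0,0,-1],1],
  [[0.26,-0.23,-0.02],[0,0,-1],1],
  [[0.28,-0.22,-0.02],[0,0,-1],1],
  [[0.29,-0.2,-0.02],[0,0,-1],1],
  [[0.3,-0.18,-0.02],[0,0,-1],1],
  [[0.32,-0.15,-0.02],[0,0,-1],1],
])

```text
time_s: 3.1
tool_pos: [0.3413, -0.0032, 0.2776]
tcp_rot: [-179.1, -0.4, 52.4]
wrist_force: [-0.3, -0.0, -1.0]
opening: 1.001
```

```bash
python3 - <<'E'
from h import *
st(); plan(np.r_[.450,.157,.30],92.4,11,1,+1)
E
```

```text
3.1 [ 0.3413 -0.0032  0.2776] [-179.1    -0.43   52.42] [-0.3 -0.  -1. ] [-0.   -0.01 -0.01] 1.001 [-15.3  -6.  -18.   78.7   0.7  22.2]
[[[0.35,-0.02,-0.04],[-0.22,-0.11,-0.91],1],[[0.35,0.0,-0.04],[0.0,0.0,-0.91],1],[[0.35,0.02,-0.04],[0.0,0.0,-0.91],1],[[0.35,0.05,-0.04],[0.0,0.0,-0.91],1],[[0.35,0.07,-0.04],[0.0,0.0,-0.91],1],[[0.34,0.09,-0.04],[0.0,0.0,-0.91],1],[[0.33,0.11,-0.04],[0.0,0.0,-0.91],1],[[0.33,0.13,-0.04],[0.0,0.0,-0.91],1],[[0.32,0.15,-0.04],[0.0,0.0,-0.91],1],[[0.31,0.17,-0.04],[0.0,0.0,-0.91],1]]
[[[0.3,0.19,-0.04],[0.0,0.0,-0.91],1]]
```

>>> send_rows([
  [[0.35,-0.02,-0.04],[-0.22,-0.11,-0.98],1],
  [[0.35,0,-0.04],[0,0,-0.98],1],
  [[0.35,0.02,-0.04],[0,0,-0.98],1],
  [[0.35,0.05,-0.04],[0,0,-0.98],1],
  [[0.35,0.07,-0.04],[0,0,-0.98],1],
  [[0.34,0.09,-0.04],[0,0,-0.98],1],
  [[0.33,0.11,-0.04],[0,0,-0.98],1],
  [[0.33,0.13,-0.04],[0,0,-0.98],1],
  [[0.32,0.15,-0.04],[0,0,-0.98],1],
  [[0,0,0],[0,0,0],1],
])

```text
time_s: 4.1
tool_pos: [0.4271, 0.1389, 0.2941]
tcp_rot: [-179.8, 0.0, 89.5]
wrist_force: [-0.8, 0.3, 0.4]
opening: 1.001
```

```bash
python3 - <<'E'
from h import *
import pickle
st(); s=snapshot("wrist"); pickle.dump(s,open("w1.pkl","wb")); cv2.imwrite("pics/w1.png",s["color"])
K,R,t=cam(s); print(-R.T@t,R[2])
for p in((0,110,144),(0,55,75),(0,5,75),(85,88,118)): print(p,proj(s,P(*p)).round(1))
E
```

```text
4.1 [0.4271 0.1389 0.2941] [-1.7976e+02  2.0000e-02  8.9480e+01] [-0.8  0.3  0.4] [-0.01 -0.02  0.04] 1.001 [ 7.3  4.4 -5.4 80.4  0.   7.8]
[0.3615775  0.14066561 0.41696505] [ 0.26428092 -0.00339295 -0.96443978]
(0, 110, 144) [346.2 296.5]
(0, 55, 75) [283.1 270.3]
(0, 5, 75) [231.3 272.8]
(85, 88, 118) [322.4 372.7]
```

View pics/w1.png

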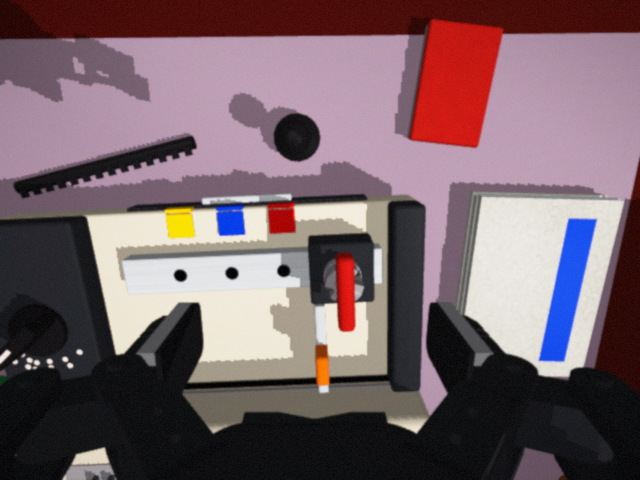

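Wrist view: red bar from (345,253) to (347,331), holes at (284,270), (231,273), matching predictions to about 1 px. Now I measure the bar itself from the views.

```bash
python3 - <<'E'
from h import *
import pickle
S=pickle.load(open("s0.pkl","rb"));W=pickle.load(open("w1.pkl","rb"))
def c(im,roi,lo=(0,150,60),hi=(6,255,255)):
    h=cv2.cvtColor(im,cv2.COLOR_BGR2HSV); m=cv2.inRange(h,np.array(lo),np.array(hi)); x0,y0,x1,y1=roi; k=np.zeros_like(m); k[y0:y1,x0:x1]=m[y0:y1,x0:x1]
    pts=np.argwhere(k)[:,::-1].astype(np.float32); r=cv2.minAreaRect(pts); return r
w=c(W["color"],(330,245,365,340)); t=c(S["top"]["color"],(245,228,265,270)); print(w,t)
p=tri([(W,w[0]),(S["top"],t[0])]); print("tri",p, "ray",ray(W,w[0],.14),ray(S["top"],t[0],.14))
print("expected",P(0,110,138))
wo=c(W["color"],(312,335,332,395),(7,150,100),(18,255,255)); to=c(S["top"]["color"],(255,195,275,220),(7,150,100),(18,255,255))
print("tab",wo,tri([(W,wo[0]),(S["top"],to[0])]),P(85,88,108))
E
```

```text
((345.0, 291.0), (78.0, 18.0), 90.0) ((253.8809814453125, 250.02474975585938), (32.17427062988281, 7.27418327331543), 87.70938873291016)
tri [0.48097487 0.16456592 0.13127083] ray [0.47727028 0.16352838 0.14      ] [0.47952135 0.16388708 0.14      ]
expected [0.48023122 0.16416591 0.138     ]
tab ((322.5, 364.5), (39.0, 13.0), 90.0) [0.56771406 0.1459098  0.10245542] [0.56606827 0.14569969 0.108     ]
```

```bash
python3 - <<'E'
from h import *
plan(np.r_[.4803,.1642,.185],92.4,10,.6)
E
```

```text
[[[0.05,0.11,0.22],[-0.07,0.01,-0.08],0.6],[[0.05,0.11,0.22],[0.0,0.0,-0.08],0.6],[[0.05,0.11,0.22],[0.0,0.0,-0.08],0.6],[[0.05,0.11,0.22],[0.0,0.0,-0.08],0.6],[[0.05,0.11,0.22],[0.0,0.0,-0.08],0.6],[[0.05,0.11,0.22],[0.0,0.0,-0.08],0.6],[[0.05,0.11,0.22],[0.0,0.0,-0.08],0.6],[[0.05,0.11,0.22],[0.0,0.0,-0.08],0.6],[[0.05,0.11,0.22],[0.0,0.0,-0.08],0.6],[[0.05,0.11,0.22],[0.0,0.0,-0.08],0.6]]
```

>>> send_rows([
  [[0.05,0.11,0.22],[-0.07,0,-0.08],0.6],
  [[0.05,0.11,0.22],[0,0,-0.08],0.6],
  [[0.05,0.11,0.22],[0,0,-0.08],0.6],
  [[0.05,0.11,0.22],[0,0,-0.08],0.6],
  [[0.05,0.11,0.22],[0,0,-0.08],0.6],
  [[0.05,0.11,0.22],[0,0,-0.08],0.6],
  [[0.05,0.11,0.22],[0,0,-0.08],0.6],
  [[0.05,0.11,0.22],[0,0,-0.08],0.6],
  [[0.05,0.11,0.22],[0,0,-0.08],0.6],
  [[0,0,0],[0,0,0],0.6],
])

```text
time_s: 5.15
tool_pos: [0.4777, 0.1604, 0.1861]
tcp_rot: [-179.8, 0.1, 92.0]
wrist_force: [-0.6, -0.1, 0.1]
opening: 0.597
```

```bash
python3 - <<'E'
from h import *
st();plan(np.r_[.4803,.1642,.143],92.4,4,.6)
E
```

```text
5.15 [0.4777 0.1604 0.1861] [-1.7984e+02  1.0000e-01  9.2040e+01] [-0.6 -0.1  0.1] [-0.04  0.02  0.01] 0.597 [  9.1  12.1 -12.   66.1  -0.1   7. ]
[[[0.02,0.01,0.22],[-0.04,0.02,-0.02],0.6],[[0.02,0.01,0.22],[0.0,0.0,-0.02],0.6],[[0.02,0.01,0.22],[0.0,0.0,-0.02],0.6],[[0.02,0.01,0.22],[0.0,0.0,-0.02],0.6]]
```

>>> send_rows([
  [[0.02,0.01,0.22],[-0.04,0,-0.03],0.6],
  [[0.02,0.01,0.22],[0,0,-0.03],0.6],
  [[0.02,0.01,0.22],[0,0,-0.02],0.6],
  [[0.02,0.01,0.2],[0,0,0],0.6],
  [[0,0,0],[0,0,0],0.6],
  [[0,0,0],[0,0,0],0],
  [[0,0,0],[0,0,0],0],
  [[0,0,0],[0,0,0],0],
], grip_force=50)

```text
time_s: 5.95
tool_pos: [0.4802, 0.1648, 0.1415]
tcp_rot: [179.9, 0.1, 92.4]
wrist_force: [-0.9, 0.5, -2.5]
opening: 0.149
```

```bash
python3 - <<'E'
from h import *
st()
E
```

```text
5.95 [0.4802 0.1648 0.1415] [1.7994e+02 1.0000e-01 9.2390e+01] [-0.9  0.5 -2.5] [ 0.2   0.19 -0.04] 0.149 [  9.5  14.  -16.3  59.6  -0.1   7.1]
```

>>> send_rows([
  [[0,0,-0.07],[0,0,0],0],
  [[0,0,-0.07],[0,0,0],0],
  [[0,0,-0.07],[0,0,0],0],
  [[0,0,-0.07],[0,0,0],0],
  [[0,0,-0.07],[0,0,0],0],
  [[0,0,0],[0,0,0],0],
])

```text
time_s: 6.55
tool_pos: [0.48, 0.1648, 0.1584]
tcp_rot: [-179.9, 0.1, 92.4]
wrist_force: [3.2, 1.0, -15.0]
opening: 0.151
```

```bash
python3 - <<'E'
from h import *
st()
E
```

```text
6.55 [0.48   0.1648 0.1584] [-1.7991e+02  9.0000e-02  9.2380e+01] [  3.2   1.  -15. ] [ 0.29 -0.85 -0.02] 0.151 [  9.5  13.4 -14.5  62.2  -0.1   7.1]
```

>>> send_rows([
  [[0,0,-0.03],[0,0,0],0],
  [[0,0,0],[0,0,0.5],0],
  [[0,0,0],[0,0,0.9],0],
  [[0,0,0],[0,0,0.9],0],
  [[0,0,0],[0,0,0.9],0],
  [[0,0,0],[0,0,0.9],0],
  [[0,0,0],[0,0,0.9],0],
  [[0,0,0],[0,0,0.9],0],
  [[0,0,0],[0,0,0.9],0],
])

```text
time_s: 7.45
tool_pos: [0.4799, 0.1643, 0.1583]
tcp_rot: [-179.9, 0.2, 64.1]
wrist_force: [3.5, -0.1, -14.2]
opening: 0.154
```

```bash
python3 - <<'E'
from h import *
st()
E
```

```text
7.45 [0.4799 0.1643 0.1583] [-179.88    0.24   64.15] [  3.5  -0.1 -14.2] [ 0.16 -0.89  0.02] 0.154 [  9.5  13.5 -14.4  62.3  -0.1  35.3]
```

>>> send_rows([
  [[0,0,-0.01],[0,0,0.98],0],
  [[0,0,-0.01],[0,0,0.98],0],
  [[0,0,-0.01],[0,0,0.98],0],
  [[0,0,-0.01],[0,0,0.98],0],
  [[0,0,-0.01],[0,0,0.98],0],
  [[0,0,-0.01],[0,0,0.98],0],
  [[0,0,-0.01],[0,0,0.98],0],
  [[0,0,-0.01],[0,0,0.98],0],
  [[0,0,-0.01],[0,0,0.98],0],
])

```text
time_s: 8.35
tool_pos: [0.4795, 0.1639, 0.1609]
tcp_rot: [180.0, 0.5, 27.3]
wrist_force: [3.3, 0.7, -14.9]
opening: 0.151
```

```bash
python3 - <<'E'
from h import *
st()
E
```

```text
8.35 [0.4795 0.1639 0.1609] [179.96   0.45  27.35] [  3.3   0.7 -14.9] [ 0.2  -1.08  0.05] 0.151 [  9.5  13.4 -14.1  62.9  -0.2  72.1]
```

>>> send_rows([
  [[0,0,0],[0,0,0.9],0],
  [[0,0,0],[0,0,0.9],0],
  [[0,0,0],[0,0,0.7],0],
  [[0,0,0],[0,0,0.1],0],
])

```text
time_s: 8.75
tool_pos: [0.4794, 0.1638, 0.16]
tcp_rot: [179.9, 0.5, 16.4]
wrist_force: [3.1, -0.1, -14.6]
opening: 0.152
```

```bash
python3 - <<'E'
from h import *
st()
E
```

```text
8.75 [0.4794 0.1638 0.16  ] [179.88   0.5   16.41] [  3.1  -0.1 -14.6] [ 0.36 -1.15 -0.01] 0.152 [  9.5  13.5 -14.1  62.9  -0.2  83. ]
```

Turned 76°, and the moment shows no sign of the stop. Lower gently into the notch.

>>> send_rows([
  [[0,0,0.025],[0,0,0],0],
  [[0,0,0.025],[0,0,0],0],
  [[0,0,0.025],[0,0,0],0],
  [[0,0,0.025],[0,0,0],0],
  [[0,0,0.02],[0,0,0],0],
  [[0,0,0],[0,0,0],0],
])

```text
time_s: 9.35
tool_pos: [0.4794, 0.1638, 0.1541]
tcp_rot: [179.9, 0.5, 16.6]
wrist_force: [1.3, 0.8, -10.6]
opening: 0.155
```

```bash
python3 - <<'E'
from h import *
st()
E
```

```text
9.35 [0.4794 0.1638 0.1541] [179.87   0.46  16.64] [  1.3   0.8 -10.6] [ 0.21 -0.81  0.  ] 0.155 [  9.5  13.7 -14.8  62.   -0.2  82.8]
```

>>> send_rows([
  [[0,0,0.02],[0,0,0],0],
  [[0,0,0.02],[0,0,0],0],
  [[0,0,0],[0,0,0],0.5],
  [[0,0,0],[0,0,0],0.5],
  [[0,0,0],[0,0,0],0.5],
  [[0,0,-0.2],[0,0,0],0.5],
  [[0,0,-0.4],[0,0,0],0.5],
  [[0,0,-0.4],[0,0,0],0.5],
  [[0,0,-0.2],[0,0,0],0.5],
])

```text
time_s: 10.25
tool_pos: [0.4796, 0.164, 0.2179]
tcp_rot: [179.8, 0.3, 16.7]
wrist_force: [0.7, -0.4, -0.2]
opening: 0.502
```

```bash
python3 - <<'E'
from h import *
st(); s=snapshot("wrist"); c=snapshot("scene")
a=cv2.resize(c["color"][180:270,265:400],(600,400),interpolation=cv2.INTER_CUBIC)
cv2.imwrite("pics/w2.png",np.vstack([cv2.resize(s["color"],(600,450))[150:350],a]))
plan(np.r_[P(85,88,160)],92.4,20,.5)
E
```

```text
10.25 [0.4796 0.164  0.2179] [179.84   0.33  16.66] [ 0.7 -0.4 -0.2] [-0.02 -0.05  0.04] 0.502 [ 9.5 11.5 -8.  70.8 -0.2 82.8]
[[[0.08,0.04,0.06],[0.04,0.07,-0.95],0.5],[[0.07,0.05,0.06],[0.0,0.0,-0.95],0.5],[[0.07,0.05,0.06],[0.0,0.0,-0.95],0.5],[[0.07,0.06,0.06],[0.0,0.0,-0.95],0.5],[[0.06,0.06,0.06],[0.0,0.0,-0.95],0.5],[[0.06,0.07,0.06],[0.0,0.0,-0.95],0.5],[[0.06,0.07,0.06],[0.0,0.0,-0.95],0.5],[[0.05,0.07,0.06],[0.0,0.0,-0.95],0.5],[[0.05,0.08,0.06],[0.0,0.0,-0.95],0.5],[[0.04,0.08,0.06],[0.0,0.0,-0.95],0.5]]
[[[0.04,0.08,0.06],[0.0,0.0,-0.95],0.5],[[0.03,0.08,0.06],[0.0,0.0,-0.95],0.5],[[0.02,0.08,0.06],[0.0,0.0,-0.95],0.5],[[0.02,0.09,0.06],[0.0,0.0,-0.95],0.5],[[0.01,0.09,0.06],[0.0,0.0,-0.95],0.5],[[0.01,0.09,0.06],[0.0,0.0,-0.95],0.5],[[0.0,0.09,0.06],[0.0,0.0,-0.95],0.5],[[0.0,0.09,0.06],[0.0,0.0,-0.95],0.5],[[-0.01,0.09,0.06],[0.0,0.0,-0.95],0.5],[[-0.02,0.09,0.06],[0.0,0.0,-0.95],0.5]]
```

View pics/w2.png

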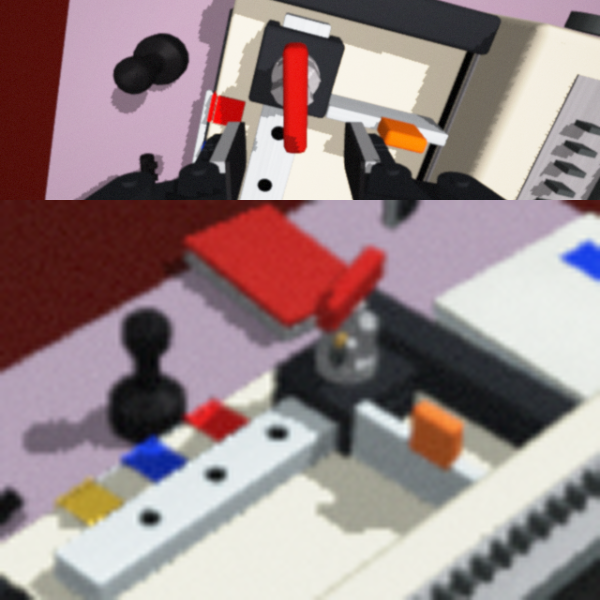

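The pin stands up by itself, turned about 75° (bar across the rail, sleeve visible below it). On to the tab.

>>> send_rows([
  [[0.08,0.04,0.06],[0.04,0.07,-0.95],0.5],
  [[0.07,0.05,0.06],[0,0,-0.95],0.5],
  [[0.07,0.05,0.06],[0,0,-0.95],0.5],
  [[0.07,0.06,0.06],[0,0,-0.95],0.5],
  [[0.06,0.06,0.06],[0,0,-0.95],0.5],
  [[0.06,0.07,0.06],[0,0,-0.95],0.5],
  [[0.06,0.07,0.06],[0,0,-0.95],0.5],
  [[0.05,0.07,0.06],[0,0,-0.95],0.5],
  [[0.05,0.08,0.06],[0,0,-0.95],0.5],
  [[0.04,0.08,0.06],[0,0,-0.95],0.5],
])

```text
time_s: 11.35
tool_pos: [0.5218, 0.1545, 0.1786]
tcp_rot: [-179.6, 0.4, 56.2]
wrist_force: [0.6, 0.1, -0.1]
opening: 0.501
```

>>> send_rows([
  [[0.04,0.08,0.06],[0,0,-0.95],0.5],
  [[0.03,0.08,0.06],[0,0,-0.95],0.5],
  [[0.02,0.08,0.06],[0,0,-0.95],0.5],
  [[0.02,0.09,0.06],[0,0,-0.95],0.5],
  [[0.01,0.09,0.06],[0,0,-0.95],0.5],
  [[0.01,0.09,0.06],[0,0,-0.95],0.5],
  [[0,0.09,0.06],[0,0,-0.95],0.5],
  [[0,0.09,0.06],[0,0,-0.95],0.5],
  [[-0.01,0.09,0.06],[0,0,-0.9],0.5],
  [[0,0,0],[0,0,0],0.5],
])

```text
time_s: 12.35
tool_pos: [0.5588, 0.1471, 0.1393]
tcp_rot: [-178.6, 0.1, 91.7]
wrist_force: [-0.1, -0.5, -1.1]
opening: 0.499
```

```bash
python3 - <<'E'
from h import *
st();p=P(85,88,114);print(p); plan(p,92.4,8,.5)
E
```

```text
12.35 [0.5588 0.1471 0.1393] [-1.7864e+02  1.3000e-01  9.1670e+01] [-0.1 -0.5 -1.1] [-0.   -0.05  0.04] 0.499 [ 6.4 21.3 -5.8 64.2 -0.   4.8]
[0.56606827 0.14569969 0.114     ]
[[[0.0,0.02,0.06],[-0.34,0.03,-0.02],0.5],[[0.0,0.02,0.06],[0.0,0.0,-0.02],0.5],[[0.0,0.02,0.06],[0.0,0.0,-0.02],0.5],[[0.0,0.02,0.06],[0.0,0.0,-0.02],0.5],[[0.0,0.02,0.06],[0.0,0.0,-0.02],0.5],[[0.0,0.02,0.06],[0.0,0.0,-0.02],0.5],[[0.0,0.02,0.06],[0.0,0.0,-0.02],0.5],[[0.0,0.02,0.06],[0.0,0.0,-0.02],0.5]]
```

>>> send_rows([
  [[0,0.02,0.07],[-0.34,0,-0.1],0.5],
  [[0,0.03,0.07],[0,0,-0.05],0.5],
  [[-0.01,0.03,0.07],[0,0,0],0.5],
  [[-0.01,0.03,0.07],[0,0,0],0.5],
  [[0,0.03,0.04],[0,0,0],0.5],
  [[0,0,0],[0,0,0],0.5],
])

```text
time_s: 12.95
tool_pos: [0.565, 0.1461, 0.1204]
tcp_rot: [-179.8, 0.1, 91.9]
wrist_force: [-0.3, 0.2, -0.3]
opening: 0.497
```

```bash
python3 - <<'E'
from h import *
st()
E
```

```text
12.95 [0.565  0.1461 0.1204] [-1.7978e+02  1.4000e-01  9.1910e+01] [-0.3  0.2 -0.3] [ 0.05 -0.04  0.  ] 0.497 [ 6.3 22.  -7.8 60.5 -0.1  4.4]
```

>>> send_rows([
  [[0,0,0.06],[0,0,-0.12],0.5],
  [[0,0,0],[0,0,0],0],
  [[0,0,0],[0,0,0],0],
  [[0,0,0],[0,0,0],0],
  [[0,0,0],[0,0,0],0],
], grip_force=40)

```text
time_s: 13.45
tool_pos: [0.5651, 0.1461, 0.1173]
tcp_rot: [-179.8, 0.1, 92.4]
wrist_force: [-0.1, -0.5, -2.3]
opening: 0.127
```

```bash
python3 - <<'E'
from h import *
st(); s=arm.read_state(); p=s["tool_pos"].copy(); p[:2]-=ey*.105; print(p); plan(p,s["tcp_rot"][2],15,0)
E
```

```text
13.45 [0.5651 0.1461 0.1173] [-1.7978e+02  1.4000e-01  9.2400e+01] [-0.1 -0.5 -2.3] [ 0.05 -0.09 -0.09] 0.127 [ 6.3 22.1 -8.  60.1 -0.1  3.9]
[0.56946712 0.04120172 0.11732113]
[[[-0.14,0.0,0.0],[-0.06,0.03,0.0],0],[[-0.14,0.0,0.0],[0.0,0.0,0.0],0],[[-0.14,0.0,0.0],[0.0,0.0,0.0],0],[[-0.14,0.0,0.0],[0.0,0.0,0.0],0],[[-0.14,0.0,0.0],[0.0,0.0,0.0],0],[[-0.14,0.0,0.0],[0.0,0.0,0.0],0],[[-0.14,0.0,0.0],[0.0,0.0,0.0],0],[[-0.14,0.0,0.0],[0.0,0.0,0.0],0],[[-0.14,0.0,0.0],[0.0,0.0,0.0],0],[[-0.14,0.0,0.0],[0.0,0.0,0.0],0]]
[[[-0.14,0.0,0.0],[0.0,0.0,0.0],0],[[-0.14,0.0,0.0],[0.0,0.0,0.0],0],[[-0.14,0.0,0.0],[0.0,0.0,0.0],0],[[-0.14,0.0,0.0],[0.0,0.0,0.0],0],[[-0.14,0.0,0.0],[0.0,0.0,0.0],0]]
```

>>> send_rows([
  [[-0.14,0,-0.01],[0,0,0],0],
  [[-0.14,0,-0.01],[0,0,0],0],
  [[-0.14,0,-0.01],[0,0,0],0],
  [[-0.14,0,-0.01],[0,0,0],0],
  [[-0.14,0,-0.01],[0,0,0],0],
  [[-0.14,0,-0.01],[0,0,0],0],
  [[-0.14,0,-0.01],[0,0,0],0],
  [[-0.14,0,-0.01],[0,0,0],0],
])

```text
time_s: 14.25
tool_pos: [0.5674, 0.0865, 0.1174]
tcp_rot: [-179.6, -0.0, 92.4]
wrist_force: [4.1, 3.7, -13.4]
opening: 0.128
```

```bash
python3 - <<'E'
from h import *
st(); print((np.array([.56946712,.04120172])-arm.read_state()["tool_pos"][:2])@np.c_[ex,ey])
E
```

```text
14.25 [0.5674 0.0865 0.1174] [-1.7955e+02 -5.0000e-02  9.2420e+01] [  4.1   3.7 -13.4] [ 0.65 -1.02 -0.09] 0.128 [ 0.3 21.3 -9.2 59.9  0.  -2.1]
[ 0.00016138 -0.04533551]
```

>>> send_rows([
  [[-0.14,0,0.005],[0,0,0],0],
  [[-0.14,0,0],[0,0,0],0],
  [[-0.14,0,0],[0,0,0],0],
  [[-0.14,0,0],[0,0,0],0],
  [[-0.14,0,0],[0,0,0],0],
  [[-0.11,0,0],[0,0,0],0],
  [[0,0,0],[0,0,0],0],
  [[0,0,0],[0,0,0],0],
])

```text
time_s: 15.05
tool_pos: [0.5692, 0.0405, 0.1174]
tcp_rot: [-179.6, -0.0, 92.3]
wrist_force: [1.9, 2.2, -7.9]
opening: 0.132
```

```bash
python3 - <<'E'
from h import *
st(); print((np.array([.56946712,.04120172])-arm.read_state()["tool_pos"][:2])@np.c_[ex,ey])
E
```

```text
15.05 [0.5692 0.0405 0.1174] [-1.7956e+02 -4.0000e-02  9.2300e+01] [ 1.9  2.2 -7.9] [ 0.54 -0.73 -0.  ] 0.132 [-4.3 21.  -9.7 59.7 -0.  -6.6]
[0.00026548 0.00064223]
```

>>> send_rows([
  [[0,0,0],[0,0,0],0.5],
  [[0,0,0],[0,0,0],0.5],
  [[0,0,0],[0,0,0],0.5],
  [[0,0,-0.2],[0,0,0],0.5],
  [[0,0,-0.5],[0,0,0],0.5],
  [[0,0,-0.6],[0,0,0],0.5],
  [[0,0,-0.5],[0,0,0],0.5],
])

```text
time_s: 15.75
tool_pos: [0.568, 0.0407, 0.2113]
tcp_rot: [-179.3, 0.1, 92.4]
wrist_force: [1.4, -0.3, -0.0]
opening: 0.499
```

```bash
python3 - <<'E'
from h import *
st();plan(np.r_[.4844,.0587,.215],17.0,19,.5)
E
```

```text
15.75 [0.568  0.0407 0.2113] [-1.7932e+02  8.0000e-02  9.2350e+01] [ 1.4 -0.3 -0. ] [-0.01 -0.   -0.01] 0.499 [-4.3 17.9 -0.1 72.7 -0.2 -6.6]
[[[0.02,-0.09,0.0],[-0.17,0.03,0.99],0.5],[[0.02,-0.09,0.0],[0.0,0.0,0.99],0.5],[[0.01,-0.09,0.0],[0.0,0.0,0.99],0.5],[[0.0,-0.09,0.0],[0.0,0.0,0.99],0.5],[[0.0,-0.09,0.0],[0.0,0.0,0.99],0.5],[[-0.01,-0.09,0.0],[0.0,0.0,0.99],0.5],[[-0.01,-0.09,0.0],[0.0,0.0,0.99],0.5],[[-0.02,-0.09,0.0],[0.0,0.0,0.99],0.5],[[-0.03,-0.09,0.0],[0.0,0.0,0.99],0.5],[[-0.03,-0.08,0.0],[0.0,0.0,0.99],0.5]]
[[[-0.04,-0.08,0.0],[0.0,0.0,0.99],0.5],[[-0.04,-0.08,0.0],[0.0,0.0,0.99],0.5],[[-0.05,-0.08,0.0],[0.0,0.0,0.99],0.5],[[-0.05,-0.07,0.0],[0.0,0.0,0.99],0.5],[[-0.06,-0.07,0.0],[0.0,0.0,0.99],0.5],[[-0.06,-0.06,0.0],[0.0,0.0,0.99],0.5],[[-0.07,-0.06,0.0],[0.0,0.0,0.99],0.5],[[-0.07,-0.05,0.0],[0.0,0.0,0.99],0.5],[[-0.08,-0.05,0.0],[0.0,0.0,0.99],0.5]]
```

>>> send_rows([
  [[0.02,-0.09,-0.02],[-0.17,0,0.97],0.5],
  [[0.02,-0.09,-0.01],[0,0,0.97],0.5],
  [[0.01,-0.09,-0.01],[0,0,0.97],0.5],
  [[0,-0.09,-0.01],[0,0,0.97],0.5],
  [[0,-0.09,-0.01],[0,0,0.97],0.5],
  [[-0.01,-0.09,-0.01],[0,0,0.97],0.5],
  [[-0.01,-0.09,-0.01],[0,0,0.97],0.5],
  [[-0.02,-0.09,-0.01],[0,0,0.97],0.5],
  [[-0.03,-0.09,-0.01],[0,0,0.97],0.5],
  [[-0.03,-0.08,-0.01],[0,0,0.97],0.5],
])

```text
time_s: 16.75
tool_pos: [0.5239, 0.051, 0.2323]
tcp_rot: [179.0, -0.4, 52.1]
wrist_force: [1.0, 0.8, 0.3]
opening: 0.503
```

```bash
python3 - <<'E'
from h import *
st();plan(np.r_[.4844,.0587,.205],17.0,9,.5)
E
```

```text
16.75 [0.5239 0.051  0.2323] [179.    -0.43  52.13] [1.  0.8 0.3] [-0.02  0.03  0.01] 0.503 [-3.5 12.2 -4.9 71.8 -0.2 34.4]
[[[-0.04,-0.08,0.06],[0.25,-0.12,0.97],0.5],[[-0.05,-0.08,0.06],[0.0,0.0,0.98],0.5],[[-0.05,-0.07,0.06],[0.0,0.0,0.98],0.5],[[-0.06,-0.07,0.06],[0.0,0.0,0.98],0.5],[[-0.06,-0.07,0.06],[0.0,0.0,0.98],0.5],[[-0.06,-0.06,0.06],[0.0,0.0,0.98],0.5],[[-0.07,-0.06,0.06],[0.0,0.0,0.98],0.5],[[-0.07,-0.05,0.06],[0.0,0.0,0.98],0.5],[[-0.08,-0.05,0.06],[0.0,0.0,0.98],0.5]]
```

>>> send_rows([
  [[-0.04,-0.08,0.06],[0.25,-0.12,0.94],0.5],
  [[-0.05,-0.08,0.06],[0,0,0.94],0.5],
  [[-0.05,-0.07,0.06],[0,0,0.94],0.5],
  [[-0.06,-0.07,0.06],[0,0,0.94],0.5],
  [[-0.06,-0.07,0.06],[0,0,0.94],0.5],
  [[-0.06,-0.06,0.06],[0,0,0.94],0.5],
  [[-0.07,-0.06,0.06],[0,0,0.94],0.5],
  [[-0.07,-0.05,0.06],[0,0,0.94],0.5],
  [[-0.08,-0.05,0.06],[0,0,0.94],0.5],
  [[0,0,0],[0,0,0],0.5],
])

```text
time_s: 17.75
tool_pos: [0.4823, 0.0596, 0.2152]
tcp_rot: [179.7, -0.5, 16.9]
wrist_force: [0.4, 0.2, -0.1]
opening: 0.498
```

```bash
python3 - <<'E'
from h import *
st();plan(np.r_[.4844,.0587,.155],17.0,7,.5)
s=snapshot("wrist");t=snapshot("top")
for q in((0,5,154),): print(proj(s,P(*q)),proj(t,P(*q)))
for n,i in(("w",s),("t",t)):
    h=cv2.cvtColor(i["color"],cv2.COLOR_BGR2HSV); m=cv2.inRange(h,np.array((0,150,60)),np.array((6,255,255)))
    k,l,a,c=cv2.connectedComponentsWithStats(m); print(n,[(c[j].round(1).tolist(),a[j].tolist()) for j in range(1,k) if a[j,4]>60])
cv2.imwrite("pics/w3.png",s["color"])
E
```

```text
17.75 [0.4823 0.0596 0.2152] [179.71  -0.51  16.86] [ 0.4  0.2 -0.1] [ 0.01  0.04 -0.01] 0.498 [ -2.8   9.  -11.5  68.9  -0.1  70.3]
[[[0.0,0.0,0.17],[0.07,-0.13,-0.01],0.5],[[0.01,0.0,0.17],[0.0,0.0,-0.01],0.5],[[0.01,0.0,0.17],[0.0,0.0,-0.01],0.5],[[0.01,0.0,0.17],[0.0,0.0,-0.01],0.5],[[0.01,0.0,0.17],[0.0,0.0,-0.01],0.5],[[0.01,0.0,0.17],[0.0,0.0,-0.01],0.5],[[0.01,0.0,0.17],[0.0,0.0,-0.01],0.5]]
[313.23722476 276.06482802] [309.03895247 245.96009634]
w [([29.1, 179.9], [0, 0, 81, 432, 22666]), ([267.2, 149.2], [245, 127, 45, 45, 1261]), ([314.7, 267.0], [302, 209, 27, 119, 2936])]
t [([269.2, 20.6], [209, 0, 125, 46, 4987]), ([127.7, 26.4], [95, 23, 67, 7, 394]), ([91.5, 106.6], [82, 98, 22, 19, 108]), ([593.5, 141.2], [554, 98, 86, 89, 6138]), ([460.2, 249.4], [445, 215, 32, 69, 1010]), ([94.6, 392.6], [0, 276, 224, 204, 33372]), ([597.9, 374.1], [563, 303, 77, 177, 4928]), ([434.8, 421.2], [359, 366, 150, 114, 13848])]
```

View pics/w3.png

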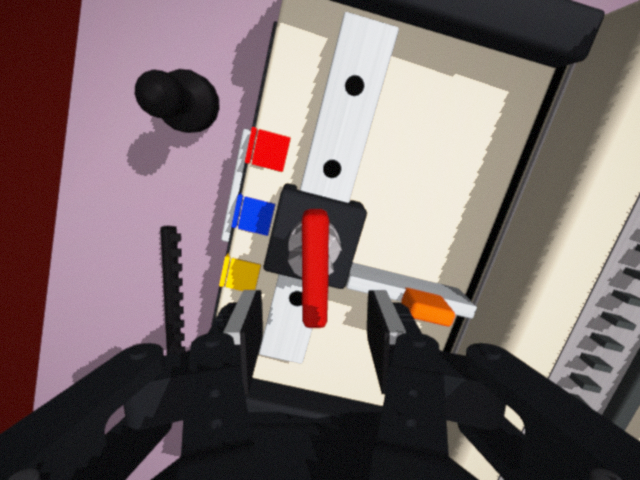

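The carriage faces the blue marker (blue at (253,215), bar at (315,267), as predicted). Descend and grip.

>>> send_rows([
  [[0,0,0.17],[0.07,-0.13,0],0.5],
  [[0.01,0,0.17],[0,0,0],0.5],
  [[0.01,0,0.17],[0,0,0],0.5],
  [[0.01,0,0.17],[0,0,0],0.5],
  [[0.01,0,0.17],[0,0,0],0.5],
  [[0.01,0,0.17],[0,0,0],0.5],
  [[0.01,0,0.14],[0,0,0],0.5],
  [[0,0,0],[0,0,0],0.5],
])

```text
time_s: 18.65
tool_pos: [0.4865, 0.0602, 0.1516]
tcp_rot: [-180.0, 0.1, 17.2]
wrist_force: [-0.4, -0.2, -0.3]
opening: 0.498
```

```bash
python3 - <<'E'
from h import *
st()
E
```

```text
18.65 [0.4865 0.0602 0.1516] [-1.7998e+02  9.0000e-02  1.7250e+01] [-0.4 -0.2 -0.3] [ 0.02  0.01 -0.02] 0.498 [ -2.8  12.1 -17.4  60.6  -0.   70. ]
```

>>> send_rows([
  [[-0.05,0.016,-0.05],[0,0,0],0.5],
  [[0,0,0],[0,0,0],0.5],
  [[0,0,0],[0,0,0],0],
  [[0,0,0],[0,0,0],0],
  [[0,0,0],[0,0,0],0],
  [[0,0,0],[0,0,0],0],
], grip_force=50)

```text
time_s: 19.25
tool_pos: [0.4836, 0.0584, 0.1554]
tcp_rot: [180.0, 0.1, 17.2]
wrist_force: [0.4, -0.3, -2.5]
opening: 0.152
```

```bash
python3 - <<'E'
from h import *
st()
E
```

```text
19.25 [0.4836 0.0584 0.1554] [1.7998e+02 1.0000e-01 1.7240e+01] [ 0.4 -0.3 -2.5] [ 0.02 -0.38  0.02] 0.152 [ -3.   11.6 -17.4  61.1  -0.1  69.8]
```

>>> send_rows([
  [[0,0,-0.04],[0,0,0],0],
  [[0,0,-0.04],[0,0,0],0],
  [[0,0,-0.05],[0,0,0],0],
  [[0,0,-0.01],[0,0,0],0],
])

```text
time_s: 19.65
tool_pos: [0.4835, 0.0583, 0.1602]
tcp_rot: [-179.9, 0.3, 17.2]
wrist_force: [3.6, -0.6, -14.1]
opening: 0.152
```

```bash
python3 - <<'E'
from h import *
st()
E
```

```text
19.65 [0.4835 0.0583 0.1602] [-179.95    0.26   17.23] [  3.6  -0.6 -14.1] [-0.03 -0.89  0.07] 0.152 [ -3.   11.5 -16.8  62.   -0.   69.8]
```

>>> send_rows([
  [[0,0,-0.025],[0,0,0],0],
  [[0,0,-0.005],[0,0,-0.5],0],
  [[0,0,-0.005],[0,0,-0.95],0],
  [[0,0,-0.005],[0,0,-0.95],0],
  [[0,0,-0.005],[0,0,-0.95],0],
  [[0,0,-0.005],[0,0,-0.95],0],
  [[0,0,-0.005],[0,0,-0.95],0],
  [[0,0,-0.005],[0,0,-0.95],0],
  [[0,0,-0.005],[0,0,-0.95],0],
  [[0,0,-0.005],[0,0,-0.95],0],
])

```text
time_s: 20.65
tool_pos: [0.484, 0.0587, 0.1618]
tcp_rot: [-179.7, 0.2, 50.9]
wrist_force: [3.1, -0.6, -14.9]
opening: 0.147
```

```bash
python3 - <<'E'
from h import *
st()
E
```

```text
20.65 [0.484  0.0587 0.1618] [-179.67    0.21   50.86] [  3.1  -0.6 -14.9] [-0.04 -0.96 -0.04] 0.147 [ -3.   11.6 -16.4  62.4   0.   36.2]
```

>>> send_rows([
  [[0,0,0],[0,0,-0.95],0],
  [[0,0,-0.002],[0,0,-0.95],0],
  [[0,0,-0.002],[0,0,-0.95],0],
  [[0,0,-0.002],[0,0,-0.95],0],
  [[0,0,-0.002],[0,0,-0.95],0],
  [[0,0,-0.002],[0,0,-0.95],0],
  [[0,0,-0.002],[0,0,-0.95],0],
  [[0,0,-0.002],[0,0,-0.95],0],
  [[0,0,-0.002],[0,0,-0.95],0],
  [[0,0,-0.002],[0,0,-0.6],0],
])

```text
time_s: 21.65
tool_pos: [0.4843, 0.0593, 0.1609]
tcp_rot: [-179.5, -0.1, 89.1]
wrist_force: [3.0, 0.7, -13.9]
opening: 0.151
```

```bash
python3 - <<'E'
from h import *
st()
E
```

```text
21.65 [0.4843 0.0593 0.1609] [-1.7949e+02 -1.2000e-01  8.9090e+01] [  3.    0.7 -13.9] [-0.05 -0.96  0.01] 0.151 [ -2.9  11.7 -16.4  62.4   0.1  -2. ]
```

>>> send_rows([
  [[0,0,0],[0,0,-0.75],0],
  [[0,0,0.04],[0,0,-0.1],0],
  [[0,0,0.05],[0,0,0],0],
  [[0,0,0.05],[0,0,0],0],
  [[0,0,0.05],[0,0,0],0],
  [[0,0,0.04],[0,0,0],0],
])

```text
time_s: 22.25
tool_pos: [0.4844, 0.0594, 0.1487]
tcp_rot: [-179.5, -0.2, 92.5]
wrist_force: [0.5, -1.0, -10.2]
opening: 0.154
```

```bash
python3 - <<'E'
from h import *
st()
E
```

```text
22.25 [0.4844 0.0594 0.1487] [-1.7952e+02 -1.5000e-01  9.2480e+01] [  0.5  -1.  -10.2] [-0.12 -0.64 -0.02] 0.154 [ -2.9  12.2 -17.6  60.6   0.1  -5.4]
```

The lift is down to about 6 mm, below the 11 mm of riding on the rail, so the pin is entering the hole.

>>> send_rows([
  [[0,0,0.04],[0,0,0],0],
  [[0,0,0.04],[0,0,0],0],
  [[0,0,0.02],[0,0,0],0],
  [[0,0,0],[0,0,0],0],
])

```text
time_s: 22.65
tool_pos: [0.4844, 0.0594, 0.1438]
tcp_rot: [-179.6, -0.1, 92.4]
wrist_force: [0.5, -0.5, -7.8]
opening: 0.148
```

>>> send_rows([
  [[0,0,0],[0,0,0],0.5],
  [[0,0,0],[0,0,0],0.5],
  [[0,0,0],[0,0,0],0.5],
  [[0,0,-0.2],[0,0,0],0.5],
  [[0,0,-0.5],[0,0,0],0.5],
  [[0,0,-0.6],[0,0,0],0.5],
  [[0,0,-0.4],[0,0,0],0.5],
])

```text
time_s: 23.35
tool_pos: [0.4844, 0.0594, 0.234]
tcp_rot: [-179.6, -0.2, 92.4]
wrist_force: [0.4, 0.2, 0.7]
opening: 0.499
```

```bash
python3 - <<'E'
from h import *
st(); p=P(45,-185,175); print(p); plan(p,YAW+40,20,.5)
s=snapshot("wrist");c=snapshot("scene")
cv2.imwrite("pics/w4.png",np.vstack([cv2.resize(s["color"],(600,450))[100:350],cv2.resize(c["color"][185:275,255:390],(600,350),interpolation=cv2.INTER_CUBIC)]))
E
```

```text
23.35 [0.4844 0.0594 0.234 ] [-1.7956e+02 -1.7000e-01  9.2450e+01] [0.4 0.2 0.7] [-0.01 -0.02  0.04] 0.499 [-2.9  9.4 -8.3 72.8  0.1 -5.4]
[ 0.53739172 -0.12872089  0.175     ]
[[[-0.19,0.05,0.06],[-0.11,-0.04,0.63],0.5],[[-0.19,0.05,0.06],[0.0,0.0,0.63],0.5],[[-0.19,0.06,0.06],[0.0,0.0,0.63],0.5],[[-0.18,0.07,0.06],[0.0,0.0,0.63],0.5],[[-0.18,0.08,0.06],[0.0,0.0,0.63],0.5],[[-0.18,0.09,0.06],[0.0,0.0,0.63],0.5],[[-0.17,0.09,0.06],[0.0,0.0,0.63],0.5],[[-0.17,0.1,0.06],[0.0,0.0,0.63],0.5],[[-0.16,0.11,0.06],[0.0,0.0,0.63],0.5],[[-0.16,0.11,0.06],[0.0,0.0,0.63],0.5]]
[[[-0.15,0.12,0.06],[0.0,0.0,0.63],0.5],[[-0.15,0.13,0.06],[0.0,0.0,0.63],0.5],[[-0.14,0.13,0.06],[0.0,0.0,0.63],0.5],[[-0.14,0.14,0.06],[0.0,0.0,0.63],0.5],[[-0.13,0.15,0.06],[0.0,0.0,0.63],0.5],[[-0.12,0.15,0.06],[0.0,0.0,0.63],0.5],[[-0.12,0.16,0.06],[0.0,0.0,0.63],0.5],[[-0.11,0.16,0.06],[0.0,0.0,0.63],0.5],[[-0.1,0.17,0.06],[0.0,0.0,0.63],0.5],[[-0.1,0.17,0.06],[0.0,0.0,0.63],0.5]]
```

View pics/w4.png

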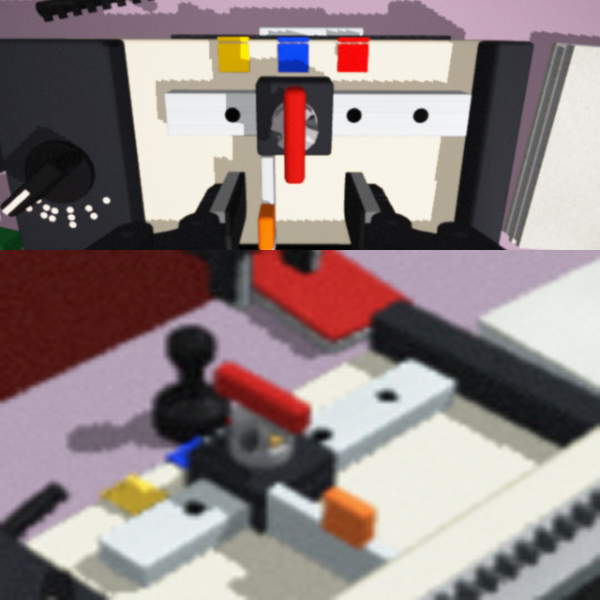

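Pin bar is along punch x again, at the blue marker (bar (293,135), blue (293,55) in the crop). Now the dial.

>>> send_rows([
  [[-0.19,0.05,0.04],[-0.11,0,0.63],0.5],
  [[-0.19,0.05,0.04],[0,0,0.63],0.5],
  [[-0.19,0.06,0.04],[0,0,0.63],0.5],
  [[-0.18,0.07,0.04],[0,0,0.63],0.5],
  [[-0.18,0.08,0.04],[0,0,0.63],0.5],
  [[-0.18,0.09,0.04],[0,0,0.63],0.5],
  [[-0.17,0.09,0.04],[0,0,0.63],0.5],
  [[-0.17,0.1,0.04],[0,0,0.63],0.5],
  [[-0.16,0.11,0.04],[0,0,0.63],0.5],
  [[-0.16,0.11,0.04],[0,0,0.63],0.5],
])

```text
time_s: 24.45
tool_pos: [0.5114, -0.0439, 0.2107]
tcp_rot: [-179.9, -0.2, 65.0]
wrist_force: [1.0, -0.1, -0.9]
opening: 0.501
```

>>> send_rows([
  [[-0.15,0.12,0.04],[0,0,0.61],0.5],
  [[-0.15,0.13,0.04],[0,0,0.61],0.5],
  [[-0.14,0.13,0.04],[0,0,0.61],0.5],
  [[-0.14,0.14,0.04],[0,0,0.61],0.5],
  [[-0.13,0.15,0.04],[0,0,0.61],0.5],
  [[-0.12,0.15,0.04],[0,0,0.61],0.5],
  [[-0.12,0.16,0.04],[0,0,0.61],0.5],
  [[-0.11,0.16,0.04],[0,0,0.61],0.5],
  [[-0.1,0.17,0],[0,0,0.61],0.5],
  [[0,0,0],[0,0,0],0.5],
])

```text
time_s: 25.45
tool_pos: [0.5328, -0.1388, 0.1924]
tcp_rot: [-179.9, -0.1, 40.9]
wrist_force: [-0.1, 0.2, 1.0]
opening: 0.497
```

```bash
python3 - <<'E'
from h import *
st(); s=snapshot("wrist");t=snapshot("top")
cv2.imwrite("pics/w5.png",s["color"])
for q in((45,-185,125),(45,-185,93)): print(proj(s,P(*q)))
plan(P(45,-185,115),YAW+40,8,.5)
# pin home check
h=cv2.cvtColor(t["color"],cv2.COLOR_BGR2HSV); m=cv2.inRange(h,np.array((0,150,60)),np.array((6,255,255)))
k,l,a,c=cv2.connectedComponentsWithStats(m); print([(c[j].round(1).tolist(),a[j].tolist()) for j in range(1,k) if a[j,4]>60 and 270<c[j][0]<340])
print(proj(t,P(0,5,138)))
E
```

```text
25.45 [ 0.5328 -0.1388  0.1924] [-1.7987e+02 -1.2000e-01  4.0860e+01] [-0.1  0.2  1. ] [-0.01  0.05 -0.05] 0.497 [-23.4  16.2  -5.4  68.5   0.2  25.7]
[329.07047837 261.17845345]
[327.05532571 244.76673563]
[[[0.02,-0.01,0.19],[-0.04,-0.03,-0.04],0.5],[[0.02,-0.01,0.19],[0.0,0.0,-0.04],0.5],[[0.02,-0.01,0.19],[0.0,0.0,-0.04],0.5],[[0.02,-0.01,0.19],[0.0,0.0,-0.04],0.5],[[0.02,-0.01,0.19],[0.0,0.0,-0.04],0.5],[[0.02,-0.01,0.19],[0.0,0.0,-0.04],0.5],[[0.02,-0.01,0.19],[0.0,0.0,-0.04],0.5],[[0.02,-0.01,0.19],[0.0,0.0,-0.04],0.5]]
[([308.7, 248.3], [305, 232, 9, 33, 225]), ([286.1, 278.7], [280, 272, 13, 15, 180]), ([303.7, 373.0], [278, 367, 43, 19, 388])]
[309.16882091 247.44493696]
```

View pics/w5.png

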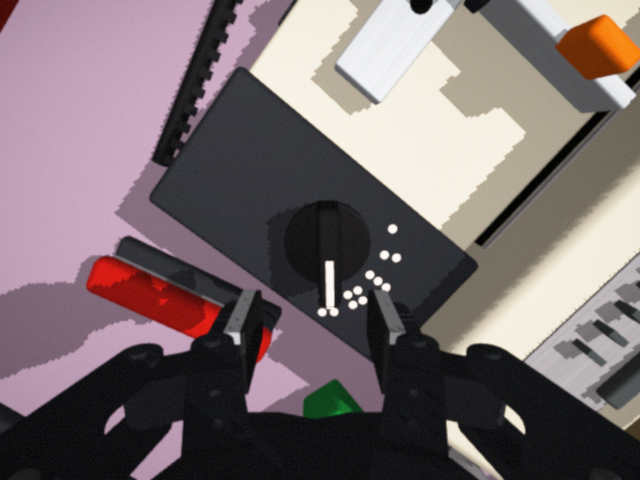

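>>> send_rows([
  [[0.04,-0.02,0.17],[-0.04,0,-0.08],0.5],
  [[0.04,-0.02,0.17],[0,0,-0.08],0.5],
  [[0.03,-0.02,0.17],[0,0,-0.08],0.5],
  [[0.02,-0.01,0.17],[0,0,-0.08],0.5],
  [[0.02,-0.01,0.17],[0,0,-0.04],0.5],
  [[0.02,0,0.17],[0,0,0],0.5],
  [[0,0,0.17],[0,0,0],0.5],
  [[0,0,0.15],[0,0,0],0.5],
  [[0,0,0],[0,0,0],0.5],
])

```text
time_s: 26.45
tool_pos: [0.5356, -0.126, 0.1185]
tcp_rot: [-179.9, -0.1, 42.8]
wrist_force: [0.3, 0.9, -0.1]
opening: 0.498
```

```bash
python3 - <<'E'
from h import *
st();plan(P(45,-185,118),YAW+40,1,.5)
E
```

```text
26.45 [ 0.5356 -0.126   0.1185] [-1.7991e+02 -9.0000e-02  4.2820e+01] [ 0.3  0.9 -0.1] [ 0.02 -0.02 -0.05] 0.498 [-22.   18.9 -12.8  58.3   0.1  25.1]
[[[-0.01,0.06,0.01],[-0.02,-0.02,0.11],0.5]]
```

>>> send_rows([
  [[-0.01,0.06,0],[-0.02,0,0.11],0.5],
  [[0,0,0],[0,0,0],0],
  [[0,0,0],[0,0,0],0],
  [[0,0,0],[0,0,0],0],
  [[0,0,0],[0,0,0],0],
], grip_force=50)

```text
time_s: 26.95
tool_pos: [0.5363, -0.1304, 0.1193]
tcp_rot: [180.0, 0.1, 42.2]
wrist_force: [3.3, 1.7, -5.5]
opening: 0.142
```

```bash
python3 - <<'E'
from h import *
st()
E
```

```text
26.95 [ 0.5363 -0.1304  0.1193] [1.7996e+02 1.0000e-01 4.2230e+01] [ 3.3  1.7 -5.5] [ 0.63 -0.83  0.05] 0.142 [-22.3  19.  -12.5  58.5  -0.1  25.4]
```

>>> send_rows([
  [[0,0,0],[0,0,-0.6],0],
  [[0,0,0],[0,0,-0.95],0],
  [[0,0,0],[0,0,-0.95],0],
  [[0,0,0],[0,0,-0.95],0],
  [[0,0,0],[0,0,-0.95],0],
  [[0,0,0],[0,0,-0.95],0],
  [[0,0,0],[0,0,-0.95],0],
])

```text
time_s: 27.65
tool_pos: [0.5366, -0.13, 0.1193]
tcp_rot: [-180.0, -0.0, 68.3]
wrist_force: [-0.1, -0.8, -2.2]
opening: 0.138
```

```bash
python3 - <<'E'
from h import *
st()
E
```

```text
27.65 [ 0.5366 -0.13    0.1193] [-1.800e+02 -3.000e-02  6.828e+01] [-0.1 -0.8 -2.2] [ 0.13  0.08 -0.35] 0.138 [-22.3  19.1 -12.5  58.4   0.   -0.6]
```

>>> send_rows([
  [[0,0,0],[0,0,-0.95],0],
  [[0,0,0],[0,0,-0.95],0],
  [[0,0,0],[0,0,-0.95],0],
  [[0,0,0],[0,0,-0.95],0],
  [[0,0,0],[0,0,-0.95],0],
  [[0,0,0],[0,0,-0.95],0],
  [[0,0,0],[0,0,-0.95],0],
  [[0,0,0],[0,0,-0.95],0],
  [[0,0,0],[0,0,-0.95],0],
  [[0,0,0],[0,0,-0.95],0],
])

```text
time_s: 28.65
tool_pos: [0.5365, -0.1294, 0.1193]
tcp_rot: [179.9, -0.2, 107.8]
wrist_force: [0.1, -1.1, -3.0]
opening: 0.14
```

```bash
python3 - <<'E'
from h import *
st()
E
```

```text
28.65 [ 0.5365 -0.1294  0.1193] [ 1.7993e+02 -1.6000e-01  1.0783e+02] [ 0.1 -1.1 -3. ] [-0.    0.04 -0.02] 0.14 [-22.4  19.  -12.5  58.5   0.2 -40.2]
```

>>> send_rows([
  [[0,0,0],[0,0,-0.95],0],
  [[0,0,0],[0,0,-0.95],0],
  [[0,0,0],[0,0,-0.4],0],
  [[0,0,0],[0,0,0],0],
  [[0,0,0],[0,0,0],0.5],
  [[0,0,0],[0,0,0],0.5],
  [[0,0,0],[0,0,0],0.5],
])

```text
time_s: 29.35
tool_pos: [0.5369, -0.1293, 0.1199]
tcp_rot: [179.8, -0.1, 117.4]
wrist_force: [1.0, -0.9, -0.5]
opening: 0.501
```

```bash
python3 - <<'E'
from h import *
st()
E
```

```text
29.35 [ 0.5369 -0.1293  0.1199] [ 1.7984e+02 -1.2000e-01  1.1741e+02] [ 1.  -0.9 -0.5] [0.01 0.   0.01] 0.501 [-22.4  19.  -12.5  58.5   0.2 -49.8]
```

>>> send_rows([
  [[0,0,-0.2],[0,0,0],0.5],
  [[0,0,-0.5],[0,0,0],0.5],
  [[0,0,-0.6],[0,0,0],0.5],
  [[0,0,-0.6],[0,0,0],0.5],
  [[0,0,-0.6],[0,0,0],0.5],
  [[0,0,-0.4],[0,0,0],0.5],
  [[0,0,0],[0,0,0],0.5],
])

```text
time_s: 30.05
tool_pos: [0.5361, -0.1294, 0.2754]
tcp_rot: [179.7, -0.0, 117.3]
wrist_force: [0.1, -0.2, -0.8]
opening: 0.497
```

```bash
python3 - <<'E'
from h import *
import pickle
st(); w=snapshot("wrist");t=snapshot("top");c=snapshot("scene"); S=pickle.load(open("s0.pkl","rb"))
r=lambda i,s:cv2.resize(i,s,interpolation=cv2.INTER_CUBIC)
cv2.imwrite("pics/f.png",np.vstack([np.hstack([r(w["color"],(400,300)),r(t["color"][180:300,225:385],(400,300))]),np.hstack([r(c["color"][180:315,215:395],(400,300)),r(t["color"][140:380,100:500],(400,300))])]))
def red(i,roi):
    h=cv2.cvtColor(i["color"],cv2.COLOR_BGR2HSV); m=cv2.inRange(h,np.array((0,150,60)),np.array((6,255,255)));x0,y0,x1,y1=roi;k=np.zeros_like(m);k[y0:y1,x0:x1]=m[y0:y1,x0:x1]
    return cv2.minAreaRect(np.argwhere(k)[:,::-1].astype(np.float32))
print("home before",red(S["scene"],(333,196,355,214)),proj(S["scene"],P(0,110,134)))
print("now",red(c,(300,200,328,225)),proj(c,P(0,5,134)),proj(c,P(0,5,145)))
E
```

```text
30.05 [ 0.5361 -0.1294  0.2754] [ 1.7974e+02 -3.0000e-02  1.1732e+02] [ 0.1 -0.2 -0.8] [-0.05  0.01 -0.02] 0.497 [-22.4  14.5   4.5  79.8   0.2 -49.7]
home before ((343.2861633300781, 202.6892547607422), (23.85210609436035, 13.090924263000488), 19.44003677368164) [343.35044676 203.3321572 ]
now ((315.4570007324219, 211.15472412109375), (19.48447608947754, 27.674379348754883), 15.52410888671875) [313.92923294 222.30814299] [313.97103524 218.6937247 ]
```

View pics/f.png

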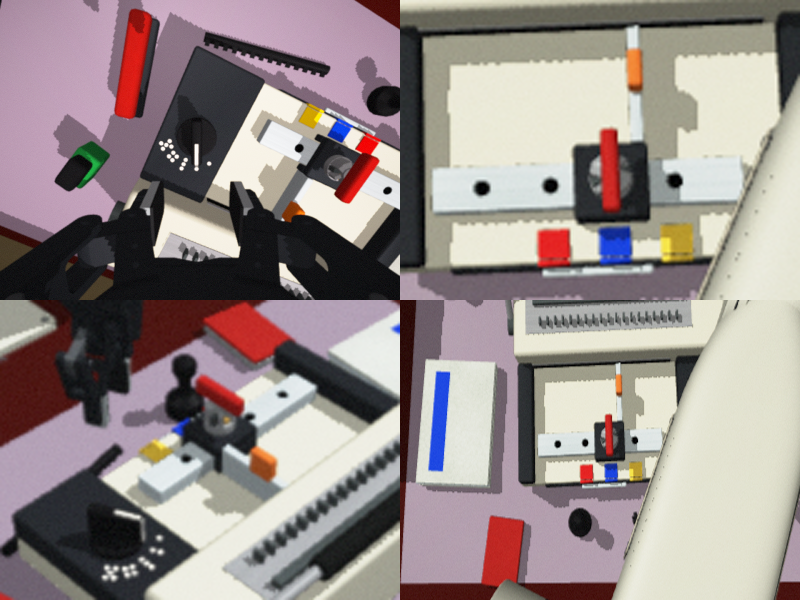

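Final picture: the dial line points at the two-dot group, the pin bar lies along punch x at the blue marker, and the bystanders stand where they were. My last handle mask caught another red thing, so I repeat the pin height check with a tighter window and hand in if it agrees.

```bash
python3 - <<'E'
from h import *
c=snapshot("scene"); h=cv2.cvtColor(c["color"],cv2.COLOR_BGR2HSV); m=cv2.inRange(h,np.array((0,150,60)),np.array((6,255,255)))
k,l,a,ce=cv2.connectedComponentsWithStats(m); j=l[223,314]; r=cv2.minAreaRect(np.argwhere(l==j)[:,::-1].astype(np.float32)); print(r,a[j],j,"expected home",proj(c,P(0,5,134)),"riding",proj(c,P(0,5,145)))
if j and abs(r[0][1]-proj(c,P(0,5,134))[1])<1.7: job.hand_in(); print("handed in")
E
```

```text
((313.81536865234375, 222.8230743408203), (23.070459365844727, 7.566117763519287), 29.74488067626953) [303 215  21  17 161] 8 expected home [313.92923294 222.30814299] riding [313.97103524 218.6937247 ]
the job is handed in; nothing more can be done
handed in
```

The job is handed in at about 30 s of the 70 s allowed. The system gives no verdict, so what follows is from my own checks.

**What I did, in order:**
1. I pulled the pin up and turned it 76° into its rest notch. I let go, and the picture showed it standing up by itself.
2. I slid the guide 105 mm by its orange tab to the blue marker, which is at the middle hole (y +5).
3. I raised the pin, turned it back and lowered it into the hole.
4. I turned the dial from five dots to two.

**Last checks:**
- **Pin:** the T-handle in the scene image is 0.5 px from where a fully home pin should be. A pin riding on the rail would show about 4 px off.
- **Dial:** its line points at the two-dot group, and the gripper ended 75° from where it took hold.
- **Guide:** it stopped about 0.6 mm past target, within the 4 mm the hole allows. The carriage stands at the blue marker.
- **Other things:** all six desk items are in view and look unmoved. I judged that by eye and did not measure it.
- **Forces:** the highest wrist force I read was about 15 N, and the gripper was clear of everything at hand-in.

One check misread at first: a mask for the T-handle caught another red object. I repeated it with a tighter window, and that is the pin result above.

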